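# Find and seat the rocking spice-well cover

### The arm

A 6-joint arm with a two-finger parallel gripper is mounted at the origin on the work surface. World frame = base frame: x ahead of the robot, y to its left, z up, the work surface at z = 0. Lengths are in mm, angles in rad, forces in N, time in s.
With the tool pointing down it reaches from about 275 to 1000 mm from the base axis. Payload 8.4 kg.
Tool frame: the origin (TCP) lies between the finger pads; the fingertips stand 22 mm ahead of it and the grasp point (between the pads) lies 3 mm ahead of it (r.nose_length is the z of the fingertips in the tool frame, in mm); z points along the fingers, y is the line along which they close (so a half turn about z gives the same grasp; the last joint's range is limited). The gripper opens to 85 mm and grips with 20 to 120 N. Pads are 22 mm wide; open, the fingers measure 114 mm over their backs; the gripper's body (76 mm by 85 mm) begins 54 mm behind the grasp point. The pads swing forward as they close: fully open they stand 13 mm farther back than shut.
Start: joints at [-1.274, 0.353, 1.633, -0, 1.155, -0.002], TCP at [183.982, -597.31, 253.281] pointing down, gripper open.
Joint ranges: [-2.63, 2.63], [-0.92, 2.1], [0.06, 2.66], [-1.3, 4.44], [0, 2.69], [-3.02, 3.02]. Speed limits (rad/s): [2.22, 2.22, 2.79, 3.14, 3.14, 3.14].

### API

Orientations are given as [roll, pitch, yaw] about the fixed x, y, z axes, in that order (R = Rz(yaw) Ry(pitch) Rx(roll)).
In Python, from rig import r gives the robot as it stands.
- The arm moves only by the shell command python3 steer.py 'ROWS' [FORCE]. ROWS is a JSON object with one list for each field, all of the same length, 1 to 5, a row being the entries at one place: drx, dry, drz (a rotation vector in shares of pi/2 rad (1.0 is pi/2 rad)), sx, sy, sz (the shift in a scale on which 1.0 is 1 m), aperture (the opening from 0.0 (shut) to 1.0 (fully open)); each row shifts and turns the commanded pose from where the row before left it, along the tool's axes as they then stand; what a row does not reach is not made up. A row lasts 1/12 s, in which the tool goes at most 41.7 mm and 0.125 rad, less where a joint would pass 70% of its speed; a pose out of reach is approached as far as the arm can. The fingers move at their own pace and stop on an object; FORCE is the grip in N (left out, the last holds). Time passes only in rows, so rows that do not move let the fingers close. It prints the time, the measured TCP pose, the force, the opening and the grip force at its end. A shift or turn number past 1, either way, is cut back to 1. Input that does not fit is refused with a message, and nothing moves.
- r.sense(): the state, without advancing time (a new reading comes with each control period).
- r.grab_frame(name): name is "scene" or "top"; returns the picture (400x640x3 uint8, red, green, blue); there is no depth.
- r.camera_params(name): a dict with "fx", "fy", "cx", "cy" (pixels), "dist_coeffs" ([k1, k2, p1, p2, k3] as OpenCV has them; the pictures are not rectified), "rvec" (rotation vector, rad) and "tvec" (3), from world to camera coordinates, as OpenCV has them. Camera axes: x right, y down, z forward; pixel columns grow to the right and rows downward; lengths in mm; the calibration is good to about 2 mm. A picture is of the moment at which its call begins. camera_params takes no time and is no camera call.
- r.sign_off(): hands the job in; it is judged then, once.
The state is a dict: "clock": time; "qpos": joint angles; "qvel": joint speeds; "joint_efforts": joint torques, N m; "eef_pos": TCP position; "tcp_rot": TCP orientation; "contact_force": force on the tool from outside, world axes, zero at the start; "wrist_torque": the same for the moment, N m; "opening": opening from 0.0 (shut) to 1.0 (fully open); "grasp_force": force on a finger pad.
Only numpy, scipy, OpenCV 4.12 (cv2) and the standard library are available. Lean on these libraries where they do the work, as an engineer would, in place of code of your own. Each camera call takes 0.05 s, during which the arm holds its last target. There are 200 camera calls.

### The job

One of the four identical walnut covers on the spice well is not seated and rocks. Test covers by pressing with the fingertips near an end, not in the middle, until you find the one that tips under the press; then press that one in its middle until it is fully down and level, and finish while still holding it down, because its seal springs it back up when released. Only press: lift no cover, and leave the shaker, mill, ramekin and pour cup where they stand.

Things in the scene. Friction and masses are not known exactly. Their poses are not given: they have to be found in the camera images.
- well: Spice well: a fixed steel block, 130 mm along x, 320 mm along y, its flat deck 40 mm above the counter; origin at the centre of its underside, z up, yaw up to 0.5 rad either way. Four walnut covers lie in a row along its y, 72 mm apart. The big walnut lid (120 x 310 mm), folded back on the counter beyond its +x side and lower than the covers, is not part of the job
- slot1 (a point): Middle of cover place 1 of 4 (counted along the well's +y; y = -108 mm in the well's frame), at deck height, 40 mm above the counter; axes as the well's. The cover here is a flat plate 84 mm along the well's x, 56 mm along its y, top 10 to 14 mm above the deck. Hand-cut: heights differ by up to 4 mm, so height does not tell the loose one; the three sound covers do not give at all
- slot2 (a point): Middle of cover place 2 of 4 (y = -36 mm in the well's frame), at deck height; axes as the well's. Cover as at place 1
- slot3 (a point): Middle of cover place 3 of 4 (y = 36 mm in the well's frame), at deck height; axes as the well's. Cover as at place 1
- slot4 (a point): Middle of cover place 4 of 4 (y = 108 mm in the well's frame), at deck height; axes as the well's. Cover as at place 1
- cover_rock (a joint): Tip angle of the loose cover, at whichever place it is, rad; 0 = level. It rocks about its middle line along the well's y: pressing its +x end gives positive values, its -x end negative. 1 to 3 N at 20 to 38 mm from that line tips it to a stop at about 0.16 rad (the end drops about 6 mm); it springs back level. Fully down, it cannot tip
- cover_drop (a joint): How far the whole loose cover is pressed down, m: 0 = unseated, 0.004 = fully down. Its seal resists with 5 N at first, 9 N fully down, and lifts it again when released. Pressing in the middle (within 5 mm along x) takes it down level; pressing an end only tips it
- cover_lift (a joint): How far the loose cover has been pulled up out of its place, m: 0 = not lifted. It takes about 5 N to pull it up, and this is not wanted
- shaker: Cobalt glass salt shaker, bystander, 48 mm wide, 82 mm tall, standing off the well's +y end; origin at the centre of its underside
- mill: Stainless steel mill, bystander, 54 mm wide, 126 mm tall, standing off the well's -y end; origin at the centre of its underside
- ramekin: Bone white ramekin, bystander, 80 mm wide, 42 mm tall, standing in front of (robot side of) the well; origin at the centre of its underside
- pour_cup: Copper pour cup, bystander, 56 mm wide, 55 mm tall, standing in front of (robot side of) the well; origin at the centre of its underside

How it is judged:
By the outcome, as a careful person would: the job done as asked, in the order asked, and still so for the second after the job is handed in, while the arm keeps its last pose, push and grip.
It also fails if it takes over 48 s, if anything falls off the work surface, if the arm or the gripper's body presses on something with over 40 N, if the wrist force passes 120 N, or if a joint passes its speed limit or range.

## Working session

There is one attempt and no reset: what is moved stays moved. The work goes in short steps, Python scripts to look and compute and a shell command to move; the robot and the scene stay as the last step left them, time stands still between calls to the robot, and variables do not carry over. Pictures are saved under pics/ and viewed, at most 10 in all, crops included, and the job is handed in when it is done.

```bash
ls; mkdir -p pics
python3 - <<'E'
from rig import r
import cv2
for n in("top","scene"):
    cv2.imwrite(f"pics/{n}0.png",r.grab_frame(n)[:,:,::-1]); print(r.camera_params(n))
print(r.sense(), r.nose_length)
E
```

```text
pics
rig.py
steer.py
{'fx': 517.4088693571646, 'fy': 517.4088693571646, 'cx': 319.7900198890391, 'cy': 208.44215299081245, 'dist_coeffs': array([-0.09883942,  0.        ,  0.        ,  0.        ,  0.        ]), 'rvec': array([ 2.1539946 , -2.11610118,  0.14503937]), 'tvec': array([  39.97132405,  544.93108287, 1046.68198942])}
{'fx': 412.72731978313607, 'fy': 412.72731978313607, 'cx': 330.1368101364953, 'cy': 198.3766436324191, 'dist_coeffs': array([-0.00615505,  0.        ,  0.        ,  0.        ,  0.        ]), 'rvec': array([ 1.89944048,  1.25936734, -0.62699709]), 'tvec': array([-236.86849398, -259.30101232, 1489.54843472])}
{'clock': 0.1, 'qpos': array([-1.27440698e+00,  3.53591992e-01,  1.63405593e+00,  2.36670190e-05,
        1.15519822e+00, -2.37447373e-03]), 'qvel': array([ 1.53767834e-03, -1.02619373e-03, -2.71098382e-03,  1.23413159e-03,
       -2.92489110e-05, -3.02532698e-04]), 'joint_efforts': array([ 1.04387720e-03, -6.06355476e+01, -3.42818534e+01,  6.44469651e-05,
        3.79991528e-03,  1.09301858e-06]), 'eef_pos': array([ 183.86758927, -596.92598682,  252.63019277]), 'tcp_rot': array([-3.14033922e+00, -2.46166773e-05,  2.98754240e-01]), 'contact_force': array([-0.11969673,  0.13146755, -0.45460889]), 'wrist_torque': array([-0.02601644,  0.03620319, -0.00196317]), 'grasp_force': 0.0, 'opening': 1.0028255033340245} 22.0
```

View pics/top0.png

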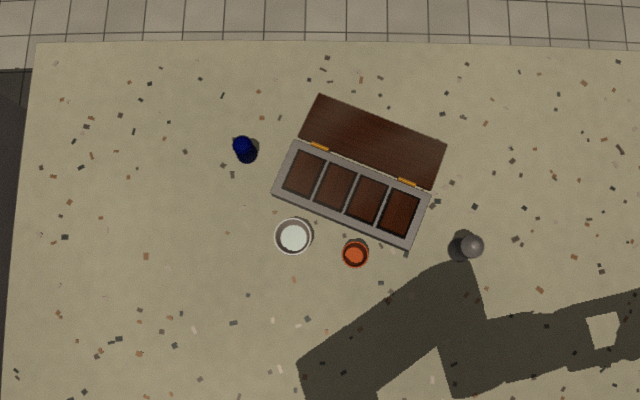

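View pics/scene0.png

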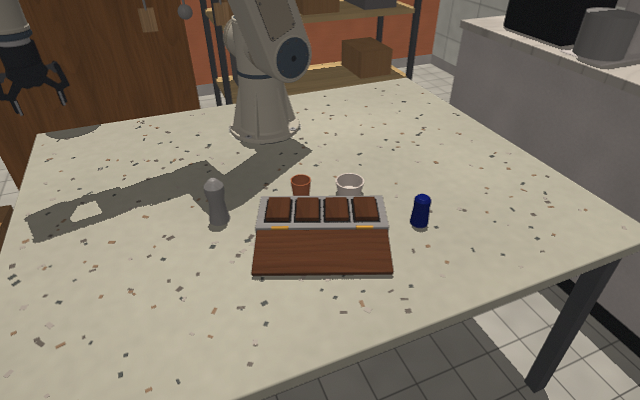

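The top view shows the well in the middle, with covers near (304,174), (335,187), (367,199) and (399,213). The last of these, on the mill side, is place 1. The shaker is at (244,148), mill (470,245), ramekin (293,236) and cup (355,253).

```bash
cat > h.py <<'E'
import numpy as np, cv2
from rig import r
def ray(n,px,z):
    c=r.camera_params(n);K=np.array([[c['fx'],0,c['cx']],[0,c['fy'],c['cy']],[0,0,1]])
    u=cv2.undistortPoints(np.array(px,float).reshape(-1,1,2),K,c['dist_coeffs']).reshape(-1,2)
    R=cv2.Rodrigues(c['rvec'])[0];o=-R.T@c['tvec'];d=np.c_[u,np.ones(len(u))]@R
    return o+d*((z-o[2])/d[:,2])[:,None]
def centers(n,box):
    im=cv2.imread(f'pics/{n}0.png').astype(int);b,g,rr=im[...,0],im[...,1],im[...,2]
    m=((rr>b*1.4)&(rr<140)&(rr-b>12)).astype(np.uint8);k=np.zeros_like(m);x0,y0,x1,y1=box;k[y0:y1,x0:x1]=1
    m=cv2.morphologyEx(m*k,cv2.MORPH_OPEN,np.ones((3,3)))
    N,_,st,ce=cv2.connectedComponentsWithStats(m)
    L=cv2.connectedComponents(m)[1]
    return [(st[i],ce[i],max(cv2.findContours((L==i).astype(np.uint8),0,2)[0],key=len)) for i in range(1,N) if st[i][4]>150]
E
python3 - <<'E'
from h import *
for n,box in(("top",(265,130,440,260)),("scene",(255,190,392,228))):
    for s,c,k in centers(n,box):
        w=ray(n,k.reshape(-1,2),52)[:,:2].astype(np.float32)
        print(n,s,c.round(1),ray(n,[c],52)[0].round(1),[np.round(v,1) for v in cv2.minAreaRect(w)])
print("shaker,mill,ram,cup",ray("top",[(244,148)],80)[0],ray("top",[(472,245)],126)[0],ray("top",[(293,236)],42)[0],ray("top",[(355,253)],55)[0])
im=cv2.imread('pics/top0.png')[125:265,220:490];cv2.imwrite('pics/c.png',cv2.resize(im,None,fx=2.9,fy=2.9,interpolation=2))
E
```

```text
top [ 298  130  142   61 4870] [384.9 151.2] [667.7 -86.3  52. ] [array([691. , -59.8]), array([305.7, 112.1]), np.float64(68.5)]
top [ 284  151   40   46 1104] [303.3 173.2] [617.1  85.6  52. ] [array([616.7,  84.7]), array([60.9, 88.4]), np.float64(68.2)]
top [ 315  164   40   45 1120] [334.8 185.9] [590.8  18.9  52. ] [array([591.2,  18.7]), array([60.1, 87.6]), np.float64(68.2)]
top [ 348  177   39   45 1106] [366.5 199. ] [564.2 -47.6  52. ] [array([564.5, -47.3]), array([58.7, 86.8]), np.float64(68.6)]
top [ 380  190   38   46 1093] [398.4 212.3] [ 537.2 -114.2   52. ] [array([ 537.8, -114.1]), array([57.8, 85.7]), np.float64(68.9)]
top [342 243  25  17 184] [354.9 249.7] [458.  -24.5  52. ] [array([455.2, -22.6]), array([32.9, 49.4]), np.float64(1.0)]
scene [265 197  26  24 557] [277.9 208.7] [ 548.4 -117.5   52. ] [array([ 546.2, -116.5]), array([58.1, 92.8]), np.float64(67.5)]
scene [325 197  24  24 542] [336.2 208.8] [603.9  15.   52. ] [array([601.3,  16.5]), array([56. , 92.9]), np.float64(67.5)]
scene [353 197  25  24 545] [365.  208.6] [630.4  81.1  52. ] [array([628.5,  82. ]), array([57.1, 93. ]), np.float64(67.5)]
scene [295 198  24  23 530] [306.9 209.1] [577.4 -52.   52. ] [array([575.3, -51.9]), array([55.7, 89.1]), np.float64(68.2)]
shaker,mill,ram,cup [662.69543197 208.82489581  80.        ] [ 464.8767236 -246.541536   126.       ] [484.9433303  104.49070036  42.        ] [450.87484741 -24.55543575  55.        ]
```

View pics/c.png

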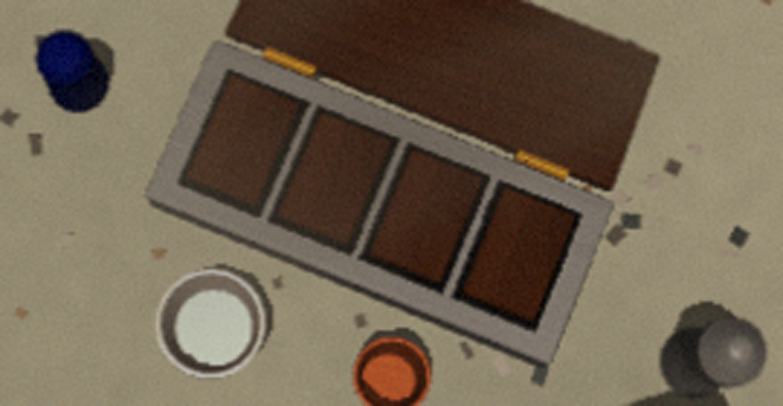

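The crop agrees: four equal covers and a clear deck. I'll check the centreline against the deck's corners and work out the first move.

```bash
cat >> h.py <<'E'
from scipy.spatial.transform import Rotation as Ro
YAW=-0.380; ex=np.array([np.cos(YAW),np.sin(YAW),0]); ey=np.array([-ex[1],ex[0],0])
C0=np.array([577.4,-14.3,40.])
def go(slot,x,ztip):
    s=r.sense();T=Ro.from_euler('xyz',s['tcp_rot'])
    p=C0+ex*x+ey*(-108+72*(slot-1));p[2]=ztip+r.nose_length
    G=Ro.from_euler('xyz',[np.pi,0,YAW])
    print('clock',s['clock'],'F',s['contact_force'].round(1),'tcp',s['eef_pos'].round(1),'goal',p.round(1))
    print('rotvec',(T.inv()*G).as_rotvec().round(3),'d in tool',T.inv().apply(p-s['eef_pos']).round(1),'d in goal frame',G.inv().apply(p-s['eef_pos']).round(1))
E
python3 - <<'E'
from h import *
px=np.array([(218,42),(612,205),(548,363),(148,197)])/2.9+[220,125]
q=ray("top",px,40);print(q.round(1),q.mean(0),np.linalg.norm(np.diff(q,axis=0),axis=1))
R=cv2.Rodrigues(r.camera_params("top")['rvec'])[0];print('cam',-R.T@r.camera_params("top")['tvec'])
go(1,30,75)
E
```

```text
[[ 694.   105.6   40. ]
 [ 575.6 -185.4   40. ]
 [ 459.5 -137.8   40. ]
 [ 576.   153.7   40. ]] [576.27817922 -15.97150048  40.        ] [314.16974496 125.49123926 313.90819001]
cam [ 379.84667308   30.7412583  1117.52505958]
clock 0.1 F [-0.1  0.1 -0.5] tcp [ 183.9 -596.9  252.6] goal [ 565.2 -125.7   97. ]
rotvec [-0.001  0.     0.679] d in tool [ 503.1 -337.9  156.1] d in goal frame [ 179.4 -579.   155.6]
```

The rows are not in the units I measure in: shifts go in shares of 1 m and turns go in shares of pi/2 rad. I convert before sending: 32 mm / 1000 = 0.032, -21.5 mm / 1000 = -0.0215.

```bash
for i in 1; do
python3 steer.py '{"drx":[0,0,0,0,0],"dry":[0,0,0,0,0],"drz":[0,0,0,0,0],"sx":[0.02,0.032,0.032,0.032,0.032],"sy":[-0.014,-0.0215,-0.0215,-0.0215,-0.0215],"sz":[0,0,0,0,0],"aperture":[0,0,0,0,0]}' 30
python3 steer.py '{"drx":[0,0,0,0,0],"dry":[0,0,0,0,0],"drz":[0,0,0,0,0],"sx":[0.032,0.032,0.032,0.032,0.032],"sy":[-0.0215,-0.0215,-0.0215,-0.0215,-0.0215],"sz":[0,0,0,0,0],"aperture":[0,0,0,0,0]}'
python3 steer.py '{"drx":[0,0,0,0,0],"dry":[0,0,0,0,0],"drz":[0,0,0,0,0],"sx":[0.032,0.032,0.032,0.032,0.032],"sy":[-0.0215,-0.0215,-0.0215,-0.0215,-0.0215],"sz":[0,0,0,0,0],"aperture":[0,0,0,0,0]}'
python3 steer.py '{"drx":[0,0,0,0,0],"dry":[0,0,0,0,0],"drz":[0.0764,0.0764,0.0764,0.0764,0.0764],"sx":[0.02,0,0,0,0],"sy":[-0.0135,0,0,0,0],"sz":[0,0,0,0,0],"aperture":[0,0,0,0,0]}'
done; python3 -c "
from h import *
go(1,30,75)"
```

```text
clock: 0.52
eef_pos: [296.5, -456.6, 252.9]
tcp_rot: [-3.141, 0.0, 0.298]
contact_force: [1.7, -0.8, 0.5]
opening: 0.297
grasp_force: 0.0
clock: 0.93
eef_pos: [418.0, -306.6, 253.2]
tcp_rot: [-3.141, 0.0, 0.299]
contact_force: [0.9, -1.4, -0.2]
opening: 0.002
grasp_force: 0.0
clock: 1.35
eef_pos: [539.2, -156.7, 253.1]
tcp_rot: [-3.141, 0.0, 0.299]
contact_force: [1.6, -0.4, -0.5]
opening: -0.002
grasp_force: 0.0
clock: 1.77
eef_pos: [553.5, -139.3, 252.8]
tcp_rot: [3.142, 0.001, -0.306]
contact_force: [0.3, -0.7, 0.7]
opening: 0.002
grasp_force: 0.0
clock 1.7667 F [ 0.3 -0.7  0.7] tcp [ 553.5 -139.3  252.8] goal [ 565.2 -125.7   97. ]
rotvec [0.    0.001 0.074] d in tool [  7.2 -16.4 155.8] d in goal frame [  5.8 -16.9 155.8]
```

Converted, 40 mm / 1000 = 0.04, 30 mm / 1000 = 0.03, 0.074 rad / 1.5708 = 0.0471.

```bash
python3 steer.py '{"drx":[0,0,0,0,0],"dry":[0,0,0,0,0],"drz":[0.0471,0,0,0,0],"sx":[0.007,0,0,0,0],"sy":[-0.0165,0,0,0,0],"sz":[0,0.04,0.04,0.04,0.03],"aperture":[0,0,0,0,0]}'
python3 steer.py '{"drx":[0,0,0],"dry":[0,0,0],"drz":[0,0,0],"sx":[0,0,0],"sy":[0,0,0],"sz":[0.01,0.003,0],"aperture":[0,0,0]}'
python3 -c "
from h import *
go(1,30,58)"
```

```text
clock: 2.18
eef_pos: [563.8, -125.6, 100.3]
tcp_rot: [3.141, 0.002, -0.375]
contact_force: [-0.5, -0.3, -0.5]
opening: 0.001
grasp_force: 0.0
clock: 2.43
eef_pos: [565.4, -126.1, 90.4]
tcp_rot: [3.142, 0.001, -0.375]
contact_force: [0.1, 0.3, 1.4]
opening: -0.002
grasp_force: 0.0
clock 2.4333 F [0.1 0.3 1.4] tcp [ 565.4 -126.1   90.4] goal [ 565.2 -125.7   80. ]
rotvec [0.    0.001 0.005] d in tool [-0.3 -0.3 10.4] d in goal frame [-0.3 -0.3 10.4]
```

Converted, 7 mm / 1000 = 0.007, 4 mm / 1000 = 0.004.

```bash
python3 steer.py '{"drx":[0,0,0],"dry":[0,0,0],"drz":[0,0,0],"sx":[0,0,0],"sy":[0,0,0],"sz":[0.007,0.004,0],"aperture":[0,0,0]}'
python3 steer.py '{"drx":[0,0,0],"dry":[0,0,0],"drz":[0,0,0],"sx":[0,0,0],"sy":[0,0,0],"sz":[0.0015,0,0],"aperture":[0,0,0]}' | egrep 'pos|force'
python3 -c "
from h import *
cv2.imwrite('pics/s1.png',cv2.resize(r.grab_frame('scene')[150:290,220:460,::-1],None,fx=3,fy=3,interpolation=2))"
```

```text
clock: 2.68
eef_pos: [565.7, -126.2, 79.9]
tcp_rot: [-3.141, -0.001, -0.375]
contact_force: [-1.2, 0.4, 0.4]
opening: -0.003
grasp_force: 0.0
eef_pos: [565.4, -126.1, 78.2]
contact_force: [0.3, -0.4, -0.1]
grasp_force: 0.0
```

View pics/s1.png

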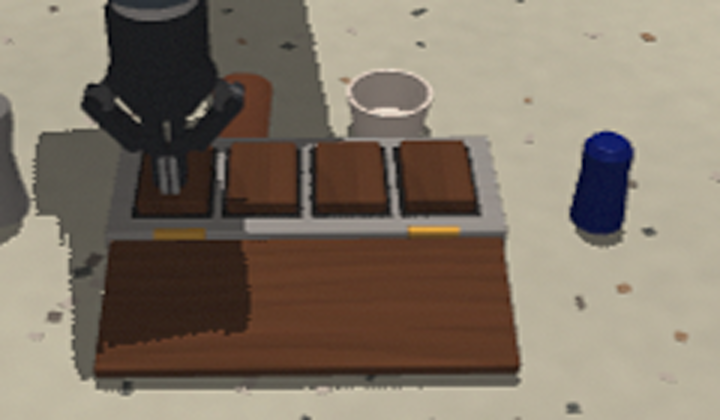

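The shut fingertips hang over cover 1, at crop (168,190), towards its +x (lid-side) end. The alignment looks right, so I'll creep down.

Converted, 2 mm / 1000 = 0.002.

```bash
python3 steer.py '{"drx":[0,0,0],"dry":[0,0,0],"drz":[0,0,0],"sx":[0,0,0],"sy":[0,0,0],"sz":[0.002,0,0],"aperture":[0,0,0]}' | egrep 'pos|force: \['
python3 steer.py '{"drx":[0,0],"dry":[0,0],"drz":[0,0],"sx":[0,0],"sy":[0,0],"sz":[0.001,0],"aperture":[0,0]}' | egrep 'pos|force: \['
python3 steer.py '{"drx":[0,0],"dry":[0,0],"drz":[0,0],"sx":[0,0],"sy":[0,0],"sz":[0.001,0],"aperture":[0,0]}' | egrep 'pos|force: \['
```

```text
eef_pos: [565.1, -126.0, 75.7]
contact_force: [0.1, 1.1, 0.6]
eef_pos: [565.3, -126.0, 75.3]
contact_force: [-2.2, 0.6, 7.6]
eef_pos: [565.3, -126.0, 75.2]
contact_force: [-6.3, 1.7, 18.4]
```

Cover 1 is rigid: its top is at 53.4 mm and the force climbed to 18 N with no travel. On to cover 2.

Converted, -36 mm / 1000 = -0.036, -10 mm / 1000 = -0.01.

```bash
python3 steer.py '{"drx":[0,0,0,0,0],"dry":[0,0,0,0,0],"drz":[0,0,0,0,0],"sx":[0,0,0,0,0],"sy":[0,-0.036,-0.036,0,0],"sz":[-0.01,0,0,0.006,0],"aperture":[0,0,0,0,0]}' | egrep 'pos|force: \['
python3 -c "
from h import *
go(2,30,54)"
python3 steer.py '{"drx":[0,0,0],"dry":[0,0,0],"drz":[0,0,0],"sx":[0,0,0],"sy":[0,0,0],"sz":[0.0015,0,0],"aperture":[0,0,0]}' | egrep 'pos|force: \['
```

```text
eef_pos: [591.8, -57.7, 77.3]
contact_force: [-0.4, 0.1, -0.9]
clock 3.9833 F [-0.4  0.1 -0.9] tcp [591.8 -57.7  77.3] goal [591.9 -58.9  76. ]
rotvec [0.    0.    0.007] d in tool [0.5 1.1 1.3] d in goal frame [0.5 1.1 1.3]
eef_pos: [591.2, -59.9, 76.2]
contact_force: [-0.1, 0.8, 0.3]
```

Converted, 1 mm / 1000 = 0.001.

```bash
for i in 1; do python3 steer.py '{"drx":[0,0],"dry":[0,0],"drz":[0,0],"sx":[0,0],"sy":[0,0],"sz":[0.001,0],"aperture":[0,0]}' 
python3 steer.py '{"drx":[0,0],"dry":[0,0],"drz":[0,0],"sx":[0,0],"sy":[0,0],"sz":[0.001,0],"aperture":[0,0]}'
python3 steer.py '{"drx":[0,0],"dry":[0,0],"drz":[0,0],"sx":[0,0],"sy":[0,0],"sz":[0.001,0],"aperture":[0,0]}' ; done | egrep 'pos|force: \['
```

```text
eef_pos: [591.4, -59.7, 75.3]
contact_force: [0.7, -0.3, 0.0]
eef_pos: [591.5, -59.3, 74.2]
contact_force: [0.0, 0.3, 0.6]
eef_pos: [591.6, -59.2, 73.9]
contact_force: [-3.6, -1.4, 8.1]
```

```bash
python3 steer.py '{"drx":[0,0],"dry":[0,0],"drz":[0,0],"sx":[0,0],"sy":[0,0],"sz":[0.001,0],"aperture":[0,0]}' | egrep 'pos|force: \['
python3 steer.py '{"drx":[0,0,0,0,0],"dry":[0,0,0,0,0],"drz":[0,0,0,0,0],"sx":[0,0,0,0,0],"sy":[0,-0.036,-0.036,0,0],"sz":[-0.01,0,0,0.0045,0],"aperture":[0,0,0,0,0]}' | egrep 'pos|force: \['
python3 steer.py '{"drx":[0,0],"dry":[0,0],"drz":[0,0],"sx":[0,0],"sy":[0,0],"sz":[0.001,0],"aperture":[0,0]}' | egrep 'pos|force: \['
python3 -c "
from h import *
go(3,30,54)"
```

```text
eef_pos: [591.7, -59.2, 73.8]
contact_force: [-5.1, -1.0, 17.8]
eef_pos: [618.3, 9.4, 77.5]
contact_force: [0.2, 0.4, -0.6]
eef_pos: [617.3, 7.2, 76.5]
contact_force: [0.1, -0.2, 0.1]
clock 5.4833 F [ 0.1 -0.2  0.1] tcp [617.3   7.2  76.5] goal [618.6   8.   76. ]
rotvec [0.001 0.001 0.004] d in tool [ 0.9 -1.2  0.5] d in goal frame [ 0.9 -1.2  0.5]
```

Cover 2 is rigid as well (18 N, no give). Next is cover 3.

Converted, 1 mm / 1000 = 0.001.

```bash
for i in 1; do python3 steer.py '{"drx":[0,0],"dry":[0,0],"drz":[0,0],"sx":[0,0],"sy":[0,0],"sz":[0.001,0],"aperture":[0,0]}' 
python3 steer.py '{"drx":[0,0],"dry":[0,0],"drz":[0,0],"sx":[0,0],"sy":[0,0],"sz":[0.001,0],"aperture":[0,0]}'
python3 steer.py '{"drx":[0,0],"dry":[0,0],"drz":[0,0],"sx":[0,0],"sy":[0,0],"sz":[0.001,0],"aperture":[0,0]}' ; done | egrep 'pos|force: \['
```

```text
eef_pos: [617.7, 7.1, 75.7]
contact_force: [-1.0, 0.4, 0.5]
eef_pos: [617.8, 7.5, 74.7]
contact_force: [0.3, 0.7, -0.5]
eef_pos: [618.0, 7.8, 73.7]
contact_force: [0.2, -1.1, -0.4]
```

Converted, 1 mm / 1000 = 0.001.

```bash
for i in 1; do python3 steer.py '{"drx":[0,0],"dry":[0,0],"drz":[0,0],"sx":[0,0],"sy":[0,0],"sz":[0.001,0],"aperture":[0,0]}' 
python3 steer.py '{"drx":[0,0],"dry":[0,0],"drz":[0,0],"sx":[0,0],"sy":[0,0],"sz":[0.001,0],"aperture":[0,0]}'; done | egrep 'pos|force: \['
```

```text
eef_pos: [618.3, 7.9, 72.9]
contact_force: [0.6, -0.5, 1.2]
eef_pos: [618.7, 7.8, 72.0]
contact_force: [2.2, -1.5, 2.5]
```

```bash
for i in 1; do python3 steer.py '{"drx":[0,0],"dry":[0,0],"drz":[0,0],"sx":[0,0],"sy":[0,0],"sz":[0.001,0],"aperture":[0,0]}' 
python3 steer.py '{"drx":[0,0],"dry":[0,0],"drz":[0,0],"sx":[0,0],"sy":[0,0],"sz":[0.001,0],"aperture":[0,0]}'
python3 steer.py '{"drx":[0,0],"dry":[0,0],"drz":[0,0],"sx":[0,0],"sy":[0,0],"sz":[0.001,0],"aperture":[0,0]}'; done | egrep 'pos|force: \['
python3 -c "
from h import *
cv2.imwrite('pics/s3.png',cv2.resize(r.grab_frame('scene')[150:290,220:460,::-1],None,fx=3,fy=3,interpolation=2))"
```

```text
eef_pos: [618.8, 7.8, 71.1]
contact_force: [2.5, -1.5, 4.3]
eef_pos: [618.8, 7.9, 70.2]
contact_force: [2.7, -2.1, 6.7]
eef_pos: [619.0, 7.8, 69.8]
contact_force: [2.0, -2.7, 11.8]
```

View pics/s3.png

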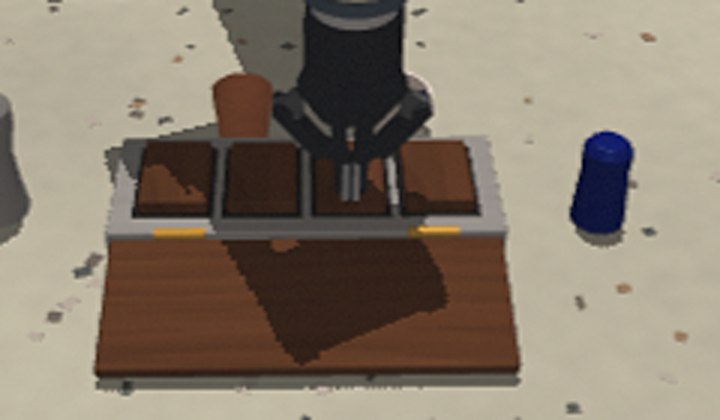

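Cover 3 is the loose one. It gave about 3.3 mm under 2 to 7 N and then met a stop, which matches 0.16 rad at the fingertip's inner edge 19 mm out. I'll lift off and move to its middle.

Converted, -30 mm / 1000 = -0.03, -5 mm / 1000 = -0.005.

```bash
python3 steer.py '{"drx":[0,0,0,0,0],"dry":[0,0,0,0,0],"drz":[0,0,0,0,0],"sx":[0,0,-0.03,0,0],"sy":[0,0,0,0,0],"sz":[-0.005,-0.005,0,0.003,0],"aperture":[0,0,0,0,0]}' | egrep 'pos|force: \['
python3 -c "
from h import *
go(3,0,52)"
```

```text
eef_pos: [587.6, 19.4, 74.9]
contact_force: [0.0, -0.8, -0.3]
clock 7.2833 F [ 0.  -0.8 -0.3] tcp [587.6  19.4  74.9] goal [590.8  19.1  74. ]
rotvec [0.001 0.004 0.005] d in tool [ 3.  -0.9  0.9] d in goal frame [ 3.  -0.9  0.9]
```

```bash
python3 steer.py '{"drx":[0,0],"dry":[0,0],"drz":[0,0],"sx":[0,0],"sy":[0,0],"sz":[0,0],"aperture":[0,0]}' | egrep 'pos|force: \['
python3 -c "
from h import *
go(3,0,52)"
```

```text
eef_pos: [590.4, 18.9, 75.7]
contact_force: [-0.1, 0.7, -1.1]
clock 7.45 F [-0.1  0.7 -1.1] tcp [590.4  18.9  75.7] goal [590.8  19.1  74. ]
rotvec [-0.     0.     0.005] d in tool [ 0.2 -0.3  1.7] d in goal frame [ 0.2 -0.3  1.7]
```

Settled 0.2 mm from the middle. Pressing down.

Converted, 1 mm / 1000 = 0.001.

```bash
for i in 1; do python3 steer.py '{"drx":[0,0,0],"dry":[0,0,0],"drz":[0,0,0],"sx":[0,0,0],"sy":[0,0,0],"sz":[0.001,0.001,0],"aperture":[0,0,0]}' 
python3 steer.py '{"drx":[0,0],"dry":[0,0],"drz":[0,0],"sx":[0,0],"sy":[0,0],"sz":[0.001,0],"aperture":[0,0]}'
python3 steer.py '{"drx":[0,0],"dry":[0,0],"drz":[0,0],"sx":[0,0],"sy":[0,0],"sz":[0.001,0],"aperture":[0,0]}'
python3 steer.py '{"drx":[0,0],"dry":[0,0],"drz":[0,0],"sx":[0,0],"sy":[0,0],"sz":[0.001,0],"aperture":[0,0]}'; python3 -c "
from h import *
print('force tq',r.sense()['wrist_torque'].round(2))"; done | egrep 'pos|force'
```

```text
eef_pos: [590.6, 18.8, 73.8]
contact_force: [-1.0, 0.6, 3.1]
grasp_force: 1.8
eef_pos: [590.5, 18.9, 73.0]
contact_force: [0.0, -0.2, 4.2]
grasp_force: 2.2
eef_pos: [590.5, 18.9, 72.0]
contact_force: [-0.0, 0.1, 5.3]
grasp_force: 2.7
eef_pos: [590.5, 18.9, 71.1]
contact_force: [0.4, -0.8, 7.1]
grasp_force: 3.1
force tq [-0.15 -0.02  0.01]
```

Converted, 1 mm / 1000 = 0.001.

```bash
for i in 1; do python3 steer.py '{"drx":[0,0],"dry":[0,0],"drz":[0,0],"sx":[0,0],"sy":[0,0],"sz":[0.001,0],"aperture":[0,0]}' 
python3 steer.py '{"drx":[0,0],"dry":[0,0],"drz":[0,0],"sx":[0,0],"sy":[0,0],"sz":[0.001,0],"aperture":[0,0]}'
python3 steer.py '{"drx":[0,0,0],"dry":[0,0,0],"drz":[0,0,0],"sx":[0,0,0],"sy":[0,0,0],"sz":[0.001,0,0],"aperture":[0,0,0]}'; python3 -c "
from h import *
print('force tq',r.sense()['wrist_torque'].round(2))"; done | egrep 'pos|force'
```

```text
eef_pos: [590.5, 18.9, 70.1]
contact_force: [-0.4, -0.7, 7.3]
grasp_force: 3.6
eef_pos: [590.6, 18.8, 69.6]
contact_force: [-1.0, -0.9, 11.6]
grasp_force: 5.8
eef_pos: [590.7, 18.9, 69.3]
contact_force: [-4.8, -0.0, 19.0]
grasp_force: 9.7
force tq [-0.2   0.74  0.01]
```

Converted, 0.4 mm / 1000 = 0.0004.

```bash
python3 steer.py '{"drx":[0,0,0,0,0],"dry":[0,0,0,0,0],"drz":[0,0,0,0,0],"sx":[0,0,0,0,0],"sy":[0,0,0,0,0],"sz":[0.0004,0,0,0,0],"aperture":[0,0,0,0,0]}'
python3 -c "
from h import *
cv2.imwrite('pics/s5.png',cv2.resize(r.grab_frame('scene')[170:250,240:440,::-1],None,fx=4,fy=4,interpolation=2))"
```

```text
clock: 9.2
eef_pos: [590.7, 18.8, 69.3]
tcp_rot: [-3.141, -0.001, -0.375]
contact_force: [-4.8, -0.9, 23.1]
opening: 0.002
grasp_force: 11.4
```

View pics/s5.png

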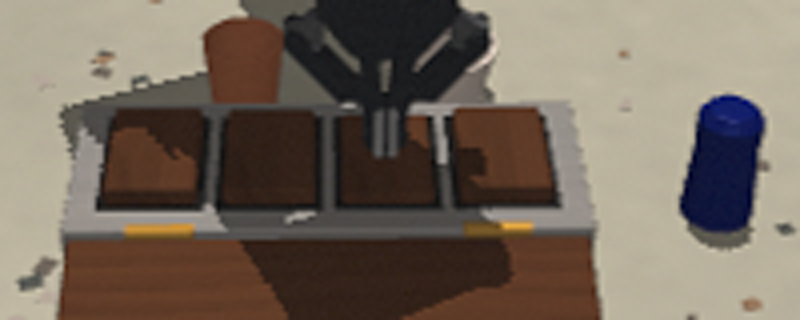

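The tips press cover 3 in its middle, at crop (386,152). It sits lower than its neighbours with its edges parallel to theirs, and the bystanders in view (shaker, cup, ramekin) have not moved. The force holds steady at 23 N against a hard stop after 4 mm of travel, so I'm handing in.

```bash
python3 -c "
from rig import r
print(r.sign_off())"
```

```text
the job is handed in; nothing more can be done
None
```

Cover 3 was the loose one: it tipped under an end press, while covers 1 and 2 did not give and cover 4 was not tested; I pressed cover 3 in its middle down to its stop (about 4 mm) and handed the job in at about 9 s while still holding it with about 23 N.

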